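# Hold a lens up over the inspection light

### The arm

A 6-joint arm with a two-finger parallel gripper is mounted at the origin on a cart in front of the work surface, level with it; the furniture and walls round the work are solid. World frame = base frame: x ahead of the robot, y to its left, z up, the work surface at z = 0. Lengths are in mm, angles in rad, forces in N, time in s.
With the tool pointing down it reaches from about 225 to 875 mm from the base axis. Payload 3.4 kg.
Tool frame: the origin (TCP) lies between the finger pads; the fingertips stand ahead of it and the grasp point (between the pads) lies 5 mm behind it (arm.tcp_to_tips is the z of the fingertips in the tool frame, in mm); z points along the fingers, y is the direction in which the jaws open and shut (so a half turn about z gives the same grasp; the last joint's range is limited). The gripper opens to 85 mm and grips with 20 to 120 N. Pads are 22 mm wide; open, the fingers measure 114 mm over their backs; the gripper's body (76 mm by 85 mm) begins 54 mm behind the grasp point. The pads swing forward as they close: fully open they stand 13 mm farther back than shut.
Start: joints at [-0.121, 0.276, 1.505, -0, 1.361, -0.121], TCP at [575.032, -0.009, 245.328] pointing down, gripper open.
Joint ranges: [-2.89, 2.89], [-0.75, 2.08], [0.22, 2.7], [-1.18, 4.32], [0.11, 2.71], [-2.7, 2.7]. Speed limits (rad/s): [2.57, 2.57, 3.14, 3.14, 3.14, 3.14].

### API

Orientations are given as a unit quaternion [x, y, z, w].
In Python, from cell import arm gives the robot as it stands.
- The arm moves only by the tool carry_out, never from a script. Its argument "moves" is a list that holds one entry, the list of rows, each a list of 6 numbers: the shift along the tool's x, y, z in mm, then the turn, a rotation vector about the tool's x, y, z in rad. In form: [[[tx, ty, tz, ax, ay, az], ...]]. A call has 1 to 10 rows; each row shifts and turns the commanded pose from where the row before left it, along the tool's axes as they then stand; what a row does not reach is not made up. A row lasts 1/10 s, in which the tool goes at most 50 mm and 8.59 degrees, less where a joint would pass 70% of its speed; a pose out of reach is approached as far as the arm can. A call with a gripper value outside its range is refused whole. "claw" is the opening, from 0 (shut) to 1 (fully open), set as the call begins (left out, the last holds). The fingers move at their own pace and stop on an object; the grip force is fixed at half the most. Time passes only in rows, so rows that do not move let the fingers close. It gives the time, the measured TCP pose, the force and the opening at its end, in the units of the state.
- arm.sense(): the state, without advancing time (a new reading comes with each control period).
- arm.read_camera(name): name is "scene" or "side" or "wrist"; returns the picture (480x640x3 uint8, red, green, blue); there is no depth.
- arm.calibration(name): a dict with "intrinsics" (3x3 intrinsics, pixels), "eye" and "orientation" of the camera in the world; the wrist camera has in their place "T_tool_cam" (4x4, takes a point from camera to tool coordinates, whose origin is the TCP and whose axes are the flange's). Camera axes: x right, y up, looking along -z (the intrinsics and any distortion apply to the point x, -y, -z); pixel columns grow to the right and rows downward; lengths in mm; the calibration is good to about 2 mm. A picture is of the moment at which its call begins: read the wrist's pose just before it. calibration takes no time and is no camera call.
- arm.hand_in(): hands the job in, once; it reports no verdict.
Trained networks look in the newest picture that a camera, given by its name, has taken for a name from the list of things; names that differ only in an ending like _2 or _b are one class to them, and where a whole thing is asked for, a point or a joint stands for the part that bears it (a point fixed in the world has none). Each returns a list of dicts, best first, with "score" (0 to 1); they miss things now and then, are a little off and sometimes report something else, mostly with a low value. They report only what shows in the picture. A call takes as long as a camera call. They do not tell look-alikes from the thing itself.
- arm.look_for(camera, target): "extent" ([left, top, right, bottom] in pixels, round what is visible of it).
The state is a dict: "time_s": time; "joints": joint angles; "qd": joint speeds; "joint_torque": joint torques, N m; "ee_pos": TCP position; "tool_rot": TCP orientation; "force": force on the tool from outside, world axes, zero at the start; "moment": the same for the moment, N m; "opening": opening from 0.0 (shut) to 1.0 (fully open).
Only numpy, scipy, OpenCV 4.12 (cv2) and the standard library are available. Lean on these libraries where they do the work, as an engineer would, in place of code of your own. Each camera call takes 0.05 s, during which the arm holds its last target. There are 200 camera calls.

### The job

Wake the inspection light by pressing its keys one at a time, white, then yellow, then green, and leave the red key alone. Then draw the lens up out of its stand and hold it over the middle of the white light panel, its lowest edge about a hand's breadth (10 cm) above the panel, leaning about 35 degrees from upright with its front face (the one turned away from you in the stand) looking up. Finish still holding it there, motionless and touching nothing else; the lens must never touch the light box, and the bottle and the tray of inserts stay where they are.

Things in the scene. Friction and masses are not known exactly. Their poses are not given: they have to be found in the camera images.
- lens_center (a point): centre of the clear lens with grey cell: a rigid disc 120 mm across, 11 mm thick where gripped (14 mm with its back lugs), 0.09 to 0.15 kg. It starts on edge in the stand. Its z axis is the disc's axis and points out of the front (clear, raised) face; at the start z is level, along the stand's +x. Turns of the disc about its own axis do not matter.
- lens_stand: fixed stand holding the lens on edge: aluminium base 85 x 140 x 12 mm (x, y, z), two pairs of blue fins. Origin: centre of its underside. The lens stands in its y-z plane (within 3 mm and a few degrees), centre 72 mm, top 132 mm up. Fins reach 73 mm up and 14 mm to each side of that plane, at |y| = 29 to 59 mm. The lens lifts straight up and is clear once raised 75 mm.
- panel_center (a point): centre of the top of the white diffuser (174 x 114 mm along its y and x) of the fixed light box, a grey case 210 x 220 mm (x, y), 35 mm high. x, y, z axes are those of the light box, z up.
- key_white_top (a point): centre of the top of the white round spring key (26 mm across) in the strip along the light box's near edge, 101 mm towards the light box's -x and 72 mm towards its +y from the diffuser's centre. The keys stand 48 mm apart; pressed straight down.
- key_white (a joint): travel of the white key: 0 up, 0.006 m fully down, which takes 4 N; it springs back. More than 0.004 counts as pressed.
- key_yellow_top (a point): centre of the top of the yellow round spring key (26 mm across) in the strip along the light box's near edge, 101 mm towards the light box's -x and 24 mm towards its +y from the diffuser's centre. The keys stand 48 mm apart; pressed straight down.
- key_yellow (a joint): travel of the yellow key: 0 up, 0.006 m fully down, which takes 4 N; it springs back. More than 0.004 counts as pressed.
- key_green_top (a point): centre of the top of the green round spring key (26 mm across) in the strip along the light box's near edge, 101 mm towards the light box's -x and 24 mm towards its -y from the diffuser's centre. The keys stand 48 mm apart; pressed straight down.
- key_green (a joint): travel of the green key: 0 up, 0.006 m fully down, which takes 4 N; it springs back. More than 0.004 counts as pressed.
- key_red_top (a point): centre of the top of the red round spring key (26 mm across) in the strip along the light box's near edge, 101 mm towards the light box's -x and 72 mm towards its -y from the diffuser's centre. The keys stand 48 mm apart; pressed straight down.
- key_red (a joint): travel of the red key: 0 up, 0.006 m fully down, which takes 4 N; it springs back. More than 0.004 counts as pressed.
- oil_center (a point): middle (50 mm up) of a loose white dosing bottle, 38 mm across and 105 mm high, standing on the table; leave alone
- tray_center (a point): centre of a loose black tray of brass inserts, 62 x 90 x 22 mm, on the table; leave alone
- light_box: the fixed light box as a whole; its origin is the centre of its underside on the table, 32 mm towards its -x from the diffuser's centre
- lens: the lens itself; origin on its axis, 8.5 mm behind lens_center (towards -z of the lens)
- oil_bottle: the bottle; origin under its centre
- insert_tray: the insert tray; origin under its centre
There are look-alikes about, which are no part of the job. What is meant by the lens is not brown or purple, and is the larger of those in its own colour.

How it is judged:
By the outcome, as a careful person would: the job done as asked, in the order asked, and still so for the second after the job is handed in, while the arm keeps its last pose, push and grip.
It also fails if it takes over 61 s, if anything falls off the work surface, if the arm or the gripper's body presses on something with over 40 N, if the wrist force passes 120 N, or if a joint passes its speed limit or range.

## Working session

There is one attempt and no reset: what is moved stays moved. The work goes in short steps, Python scripts to look and compute and a tool call to move; the robot and the scene stay as the last step left them, time stands still between calls to the robot, and variables do not carry over. Pictures are saved under pics/ and viewed, about 8 in all and at most 12, crops included, and the job is handed in when it is done.

Besides the shell and the picture viewer there is one more tool, called after ">>>" by a JSON object that holds its "method" and its "body", one argument or row to a line. carry_out: Moves the arm, as the interface text tells. Its arguments: {"type":"object","properties":{"moves":{"type":"array","items":{"type":"array","items":{"type":"array","items":{"type":"number"}}}},"claw":{"type":"number"}},"required":["moves"]}

```bash
mkdir -p pics; ls
python3 - <<'E'
from cell import arm
import cv2,numpy as np
s=arm.sense();print(s)
for n in ("scene","side"):
    im=arm.read_camera(n);cv2.imwrite(f"pics/{n}0.png",im[:,:,::-1])
    c=arm.calibration(n);print(n,c)
    for t in ("lens","lens_stand","light_box","key_white_top","key_yellow_top","key_green_top","key_red_top","oil_bottle","insert_tray"):
        print(t,[(round(d["score"],2),np.round(d["extent"]).tolist()) for d in arm.look_for(n,t)])
print(arm.calibration("wrist"), arm.tcp_to_tips)
E
```

```text
pics
{'time_s': 0.0, 'joints': array([-1.20989168e-01,  2.76573687e-01,  1.50615695e+00,  2.71988861e-05,
        1.36069304e+00, -1.20977090e-01]), 'qd': array([ 0.00170746, -0.00054062,  0.00015445, -0.00077832, -0.00096864,
        0.00056939]), 'joint_torque': array([ 6.20495921e-04, -4.16768074e+01, -2.45808578e+01, -1.52056768e-04,
        1.11346930e-02,  1.69860516e-05]), 'ee_pos': array([5.74486289e+02, 7.26899193e-02, 2.44442352e+02]), 'tool_rot': array([ 7.07112769e-01,  7.07100200e-01, -5.54032295e-04, -7.28958713e-04]), 'force': array([ 0.19627874, -0.14126708,  0.01576453]), 'moment': array([ 0.01742242,  0.04017037, -0.00186247]), 'opening': 0.9998677978332101}
scene {'intrinsics': array([[531.01719685,   0.        , 323.80702057],
       [  0.        , 531.01719685, 245.49577458],
       [  0.        ,   0.        ,   1.        ]]), 'eye': array([ -72.36705498, -640.4634487 ,  505.28072692]), 'orientation': array([ 0.48591845, -0.19019576, -0.31680841,  0.79204877])}
lens [(0.84, [228.0, 180.0, 264.0, 218.0]), (0.79, [336.0, 263.0, 378.0, 279.0]), (0.67, [306.0, 212.0
[... 1367 characters left out ...]
, 325.0, 322.0])]
key_red_top [(0.48, [320.0, 324.0, 333.0, 336.0])]
oil_bottle [(0.92, [260.0, 227.0, 275.0, 274.0])]
insert_tray [(0.85, [378.0, 251.0, 404.0, 277.0])]
{'intrinsics': array([[386.95450018,   0.        , 324.58442845],
       [  0.        , 386.95450018, 236.18628141],
       [  0.        ,   0.        ,   1.        ]]), 'T_tool_cam': array([[ 1.05225819e-04,  9.56871067e-01,  2.90512908e-01,
         7.36420814e+01],
       [ 9.99999950e-01, -1.87802626e-04,  2.56364120e-04,
        -7.28109670e-02],
       [ 2.99866496e-04,  2.90512866e-01, -9.56871039e-01,
        -1.28475198e+02],
       [ 0.00000000e+00,  0.00000000e+00,  0.00000000e+00,
         1.00000000e+00]])} 14.0
```

View pics/scene0.png

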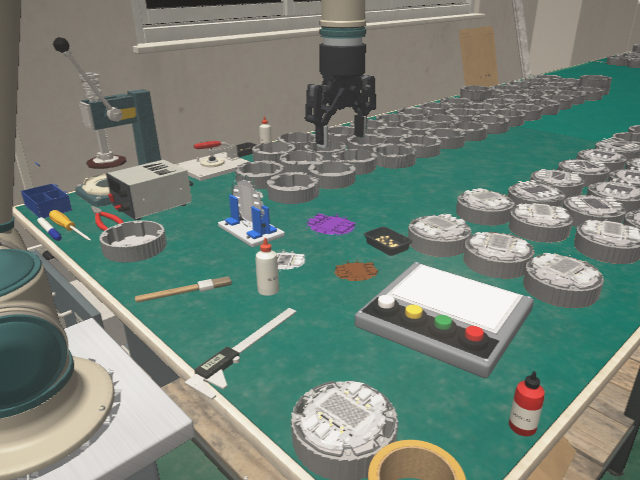

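View pics/side0.png

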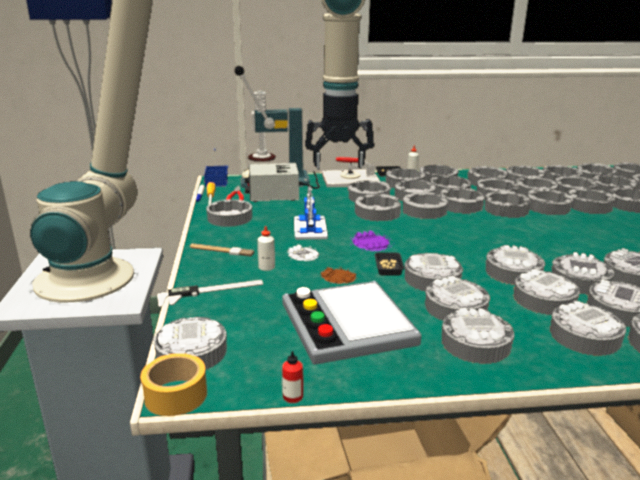

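The lens I want stands in the blue stand at scene (245,200), side (310,205). Look-alikes are the small white disc at scene (290,260), the purple one at (330,224), the brown one at (357,270), and the big silver assemblies on the right. The keys are white (386,301), yellow (414,312), green (443,322) and red (475,333). The bottle to leave alone is at (266,270) and the tray at (387,240).

```bash
cat > h.py <<'E'
import numpy as np, cv2
from scipy.spatial.transform import Rotation as R
from scipy.optimize import least_squares
from cell import arm
def cam(n, s=None):
    c=arm.calibration(n);K=c["intrinsics"]
    if n=="wrist":
        T=np.eye(4);T[:3,:3]=R.from_quat(s["tool_rot"]).as_matrix();T[:3,3]=s["ee_pos"]
        T=T@c["T_tool_cam"];return K,T[:3,3],T[:3,:3]
    return K,np.array(c["eye"]),R.from_quat(c["orientation"]).as_matrix()
def proj(C,p):
    K,e,M=C;q=(np.atleast_2d(p)-e)@M;q=q*[1,-1,-1];u=q@K.T;return u[:,:2]/u[:,2:]
def onz(C,uv,z):
    K,e,M=C;d=np.linalg.solve(K,[uv[0],uv[1],1])*[1,-1,-1];d=M@d;return e+d*(z-e[2])/d[2]
def tri(Cs,uvs):
    f=lambda p:np.concatenate([proj(C,p)[0]-u for C,u in zip(Cs,uvs)])
    r=least_squares(f,[500,0,50]);return r.x,np.abs(r.fun).max()
def rz(a):return np.array([[np.cos(a),-np.sin(a)],[np.sin(a),np.cos(a)]])
E
python3 - <<'E'
from h import *
S,D=cam("scene"),cam("side")
pr={"white":((386,301),(302.5,292.5)),"yel":((414,312),(309,304)),"green":((443,322),(318.5,316.5)),"red":((475,333),(326,330)),
"bottle_mid":((266,271),(266,250)),"tray":((387,240),(390,263)),"lens":((246,199),(310,203))}
for k,v in pr.items(): p,e=tri((S,D),v);print(k,p.round(),e.round(1))
# white panel blob corners
for n,C,seed in (("scene",S,(450,297)),("side",D,(367,311))):
    im=cv2.imread(f"pics/{n}0.png");g=im.min(2);m=(g>200).astype(np.uint8)
    k,l,st,c=cv2.connectedComponentsWithStats(m);i=l[seed[1],seed[0]]
    cn=max(cv2.findContours((l==i).astype(np.uint8),0,2)[0],key=cv2.contourArea)
    q=cv2.approxPolyDP(cv2.convexHull(cn),6,True)[:,0]
    print(n,st[i],q.tolist(),[onz(C,x,35).round().tolist()[:2] for x in q])
print(arm.sense()["time_s"])
E
```

```text
white [ 478. -196.   48.] 0.3
yel [ 486. -244.   48.] 0.2
green [ 499. -288.   45.] 0.4
red [ 508. -337.   47.] 0.2
bottle_mid [410.  23.  41.] 1.0
tray [700.  -9.  11.] 0.1
lens [536. 252.  73.] 0.2
scene [ 378  264  145   69 4783] [[378, 299], [420, 264], [522, 295], [496, 332]] [[489.0, -170.0], [631.0, -145.0], [668.0, -325.0], [547.0, -349.0]]
side [ 318  282   95   58 3319] [[412, 326], [348, 339], [318, 291], [374, 282]] [[670.0, -320.0], [546.0, -351.0], [512.0, -171.0], [634.0, -143.0]]
1.0
```

>>> {"method": "carry_out", "body": {
  "moves": [
    [[-36,-12,9,0,0,0],[-36,-12,9,0,0,0],[-36,-12,9,0,0,0],[-36,-12,9,0,0,0],[-36,-12,9,0,0,0],[-36,-12,9,0,0,0],[-34,-12,11,0,0,0],[0,0,0,0,0,0],[0,0,0,0,0,0],[0,0,0,0,0,0]]
  ],
  "claw": 0
}}

```text
time_s: 2.0
ee_pos: [491.4, -249.3, 180.6]
tool_rot: [0.707, 0.707, 0.0, 0.0]
force: [1.1, 0.3, -0.4]
opening: 0.001
```

Run:
```python
from h import *
s=arm.sense();im=arm.read_camera("wrist")[:,:,::-1].copy();C=cam("wrist",s)
cv2.imwrite("pics/w1.png",im)
print(s["time_s"],s["ee_pos"].round(1),s["tool_rot"].round(4),s["opening"])
for t in ("white","yellow","green","red"):
    print(t,[(round(d["score"],2),np.round(d["extent"]).tolist(),onz(C,np.reshape(d["extent"],(2,2)).mean(0),47).round(1).tolist()) for d in arm.look_for("wrist","key_%s_top"%t)])
P=np.array([[478,-196,47],[488,-243,47],[498,-290,47],[508,-337,47]]);print(proj(C,P).round())
```

```text
2.0 [ 491.4 -249.3  180.6] [7.070e-01 7.073e-01 4.000e-04 1.000e-04] 0.0012883200784724017
white [(0.73, [285.0, 132.0, 326.0, 173.0], [478.7, -197.3, 47.0])]
yellow [(0.86, [301.0, 199.0, 340.0, 240.0], [488.6, -243.2, 47.0])]
green [(0.55, [315.0, 264.0, 351.0, 296.0], [497.6, -288.6, 47.0])]
red []
[[304. 151.]
 [320. 219.]
 [334. 282.]
 [346. 338.]]
```

View pics/w1.png

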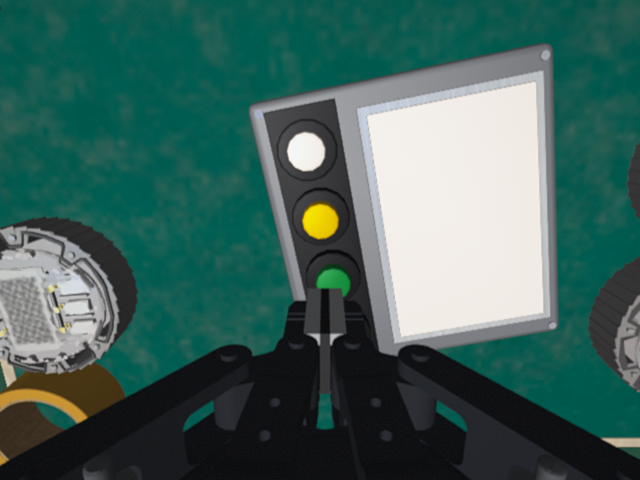

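The picture shows white (305,152), yellow (320,219) and green (333,281), which matches the estimates to within 2 mm. Going over white first.

>>> {"method": "carry_out", "body": {
  "moves": [
    [[26,-6,25,0,0,0],[26,-7,35,0,0,0],[0,0,35,0,0,0],[0,0,15,0,0,0],[0,0,3,0,0,0],[0,0,2,0,0,0],[0,0,1,0,0,0],[0,0,1,0,0,0],[0,0,0,0,0,0],[0,0,0,0,0,0]]
  ]
}}

```text
time_s: 3.25
ee_pos: [478.8, -198.4, 64.1]
tool_rot: [0.707, 0.707, 0.0, 0.001]
force: [0.5, 1.3, 2.4]
opening: -0.0
```

>>> {"method": "carry_out", "body": {
  "moves": [
    [[0,0,1,0,0,0],[0,0,1,0,0,0],[0,0,0,0,0,0]]
  ]
}}

```text
time_s: 3.55
ee_pos: [478.8, -198.4, 61.6]
tool_rot: [0.707, 0.707, 0.0, 0.001]
force: [2.0, 0.6, 3.5]
opening: -0.002
```

>>> {"method": "carry_out", "body": {
  "moves": [
    [[0,0,1,0,0,0],[0,0,1,0,0,0],[0,0,0,0,0,0]]
  ]
}}

```text
time_s: 3.85
ee_pos: [478.8, -198.3, 60.0]
tool_rot: [0.707, 0.707, 0.0, 0.001]
force: [0.9, 0.5, 6.7]
opening: -0.001
```

>>> {"method": "carry_out", "body": {
  "moves": [
    [[0,0,1,0,0,0],[0,0,0,0,0,0],[0,0,0,0,0,0]]
  ]
}}

```text
time_s: 4.15
ee_pos: [478.8, -198.4, 59.8]
tool_rot: [0.707, 0.707, 0.0, 0.001]
force: [-0.0, 2.4, 13.2]
opening: 0.001
```

White bottomed with 13 N. Now yellow.

>>> {"method": "carry_out", "body": {
  "moves": [
    [[0,0,-12,0,0,0],[0,0,-12,0,0,0],[-22,5,0,0,0,0],[-23,5,0,0,0,0],[0,0,0,0,0,0],[0,0,12,0,0,0],[0,0,6,0,0,0],[0,0,3,0,0,0],[0,0,2,0,0,0],[0,0,0,0,0,0]]
  ]
}}

```text
time_s: 5.15
ee_pos: [486.8, -241.9, 60.0]
tool_rot: [0.707, 0.707, -0.0, -0.001]
force: [-3.8, 1.2, 8.8]
opening: -0.004
```

>>> {"method": "carry_out", "body": {
  "moves": [
    [[0,0,1,0,0,0],[0,0,0,0,0,0],[0,0,0,0,0,0]]
  ]
}}

```text
time_s: 5.45
ee_pos: [486.8, -241.9, 59.8]
tool_rot: [0.707, 0.707, -0.0, -0.001]
force: [-3.9, 2.1, 15.0]
opening: 0.001
```

Yellow also bottomed, at the same height and with 15 N. Now green.

>>> {"method": "carry_out", "body": {
  "moves": [
    [[0,0,-12,0,0,0],[0,0,-12,0,0,0],[-23,5,0,0,0,0],[-23,5,0,0,0,0],[0,0,0,0,0,0],[0,0,12,0,0,0],[0,0,6,0,0,0],[0,0,3,0,0,0],[0,0,2,0,0,0],[0,0,0,0,0,0]]
  ]
}}

```text
time_s: 6.45
ee_pos: [497.2, -287.7, 60.0]
tool_rot: [0.707, 0.707, -0.0, -0.001]
force: [-2.3, 2.1, 8.1]
opening: 0.002
```

>>> {"method": "carry_out", "body": {
  "moves": [
    [[0,0,1,0,0,0],[0,0,0,0,0,0],[0,0,0,0,0,0]]
  ]
}}

```text
time_s: 6.75
ee_pos: [497.2, -287.7, 59.9]
tool_rot: [0.707, 0.707, -0.0, -0.001]
force: [-3.5, 2.7, 13.4]
opening: -0.0
```

>>> {"method": "carry_out", "body": {
  "moves": [
    [[0,0,-12,0,0,0],[0,0,-30,0,0,0],[20,5,-40,0,0,0],[40,5,-40,0,0,0],[40,5,-25,0,0,0],[45,5,-20,0,0,0],[45,5,0,0,0,0],[45,5,0,0,0,0],[45,5,0,0,0,0],[45,5,0,0,0,0]]
  ],
  "claw": 0.6
}}

```text
time_s: 7.75
ee_pos: [536.9, 33.5, 220.6]
tool_rot: [0.707, 0.707, 0.0, -0.0]
force: [0.8, 0.1, -0.5]
opening: 0.597
```

>>> {"method": "carry_out", "body": {
  "moves": [
    [[40,0,-10,0,0,0],[40,0,-10,0,0,0],[40,0,-10,0,0,0],[40,0,0,0,0,0],[0,0,0,0,0,0],[0,0,0,0,0,0],[0,0,0,0,0,0]]
  ]
}}

```text
time_s: 8.45
ee_pos: [537.0, 190.6, 250.2]
tool_rot: [0.707, 0.707, -0.001, -0.0]
force: [-0.1, 0.4, 0.0]
opening: 0.601
```

Run:
```python
from h import *
s=arm.sense();im=arm.read_camera("wrist")[:,:,::-1].copy();C=cam("wrist",s)
cv2.imwrite("pics/w2.png",im)
print(s["time_s"],s["ee_pos"].round(1),s["tool_rot"].round(4),s["opening"])
for t in ("lens","lens_stand"):
    print(t,[(round(d["score"],2),np.round(d["extent"]).tolist()) for d in arm.look_for("wrist",t)])
print(proj(C,[[536,252,132],[536,252,0]]).round())
# panel fit from w1
im=cv2.imread("pics/w1.png");g=im.min(2);m=(g>200).astype(np.uint8)
s1=dict(ee_pos=np.array([491.4,-249.3,180.6]),tool_rot=np.array([.707,.7073,.0004,.0001]));C1=cam("wrist",s1)
k,l,st,c=cv2.connectedComponentsWithStats(m);i=l[200,450]
cn=max(cv2.findContours((l==i).astype(np.uint8),0,2)[0],key=cv2.contourArea)
q=cv2.boxPoints(cv2.minAreaRect(cn));P=np.array([onz(C1,x,35) for x in q]);print(P.round(1),P.mean(0),np.linalg.norm(np.diff(P,axis=0),axis=1))
```

```text
8.45 [537.  190.6 250.2] [ 7.072e-01  7.071e-01 -6.000e-04 -0.000e+00] 0.6005799897696343
lens [(0.87, [422.0, 193.0, 522.0, 295.0]), (0.82, [323.0, 366.0, 390.0, 424.0]), (0.81, [260.0, 258.0, 327.0, 330.0]), (0.69, [315.0, 76.0, 335.0, 220.0])]
lens_stand [(0.76, [280.0, 62.0, 375.0, 224.0]), (0.65, [460.0, 344.0, 499.0, 362.0])]
[[323. 139.]
 [324. 132.]]
[[ 518.  -167.6   35. ]
 [ 630.2 -152.1   35. ]
 [ 684.2 -324.    35. ]
 [ 550.7 -346.3   35. ]] [ 595.76514774 -247.4838581    35.        ] [113.29657171 180.22640166 135.3180007 ]
```

View pics/w2.png

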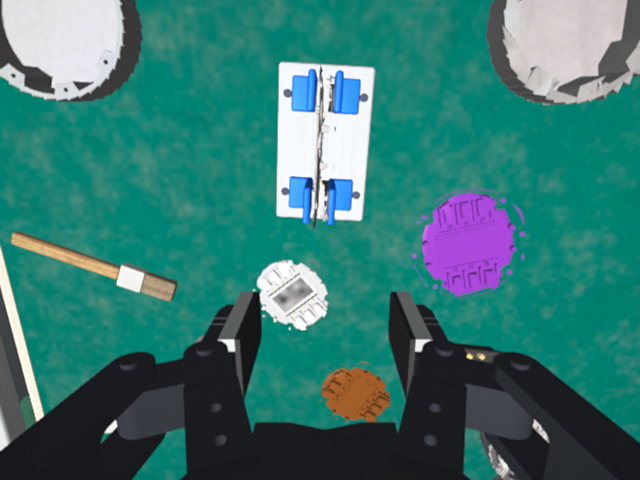

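The picture shows the lens edge-on between the blue fins, running from about (320,66) to (314,225). The stand base corners are (279,62), (375,68), (363,221) and (277,217). The look-alikes on the table are the small white disc (293,295), purple (467,245) and brown (355,393).

Run:
```python
from h import *
s=arm.sense();C=cam("wrist",s)
mdl=np.array([[-42.5,70],[42.5,70],[42.5,-70],[-42.5,-70]])
px=np.array([[279,62],[375,68],[363,221],[277,217]],float)
f=lambda p:(proj(C,np.c_[mdl@rz(p[2]).T+p[:2],np.full(4,12)])-px).ravel()
r=least_squares(f,[536,252,0]);x,y,a=r.x;print("stand",r.x.round(3),r.fun.round(1))
c=np.array([x,y]);U=lambda l,h:np.r_[c+rz(a)@l,h]
print("lens top pred",proj(C,[U([0,0],132),U([0,59],72),U([0,-59],72),U([0,-15],130),U([0,15],130)]).round(1))
# panel
s1=dict(ee_pos=np.array([491.4,-249.3,180.6]),tool_rot=np.array([.707,.7073,.0004,.0001]));C1=cam("wrist",s1)
md=np.array([[-57,87],[57,87],[57,-87],[-57,-87]]);ky=np.array([[-101,72],[-101,24]])
im=cv2.imread("pics/w1.png");m=(im.min(2)>215).astype(np.uint8)
k,l,st,_=cv2.connectedComponentsWithStats(m);i=l[200,450]
cn=max(cv2.findContours((l==i).astype(np.uint8),0,2)[0],key=cv2.contourArea)
q=cv2.approxPolyDP(cv2.convexHull(cn),8,True)[:,0];print(q.tolist())
pq=np.array([[360,109],[545,70],[549,313],[397,341]],float)
kp=np.array([[305.5,152],[320,219]])
g=lambda p:np.r_[(proj(C1,np.c_[md@rz(p[2]).T+p[:2],np.full(4,35)])-pq).ravel(),(proj(C1,np.c_[ky@rz(p[2]).T+p[:2],np.full(2,48)])-kp).ravel()]
r=least_squares(g,[591,-246,.2]);print("panel",r.x.round(3),r.fun.round(1))
im=cv2.imread("pics/w2.png")[50:240,260:390];cv2.imwrite("pics/w2c.png",cv2.resize(im,None,fx=4,fy=3.1,interpolation=2)[:600])
```

```text
stand [ 5.36119e+02  2.38986e+02 -5.10000e-02] [-0.5 -0.1  0.8 -0.9  0.2  0.8 -0.6  0.6]
lens top pred [[322.7 159.7]
 [327.   69.8]
 [319.6 225. ]
 [321.6 182.9]
 [323.8 134.9]]
[[535, 83], [542, 312], [401, 336], [367, 116]]
panel [ 5.92252e+02 -2.45192e+02  2.00000e-01] [ 5.8  2.9 -8.2  6.  -3.  -3.2  5.1 -5.9  0.4 -3.2  0.5 -1. ]
```

View pics/w2c.png

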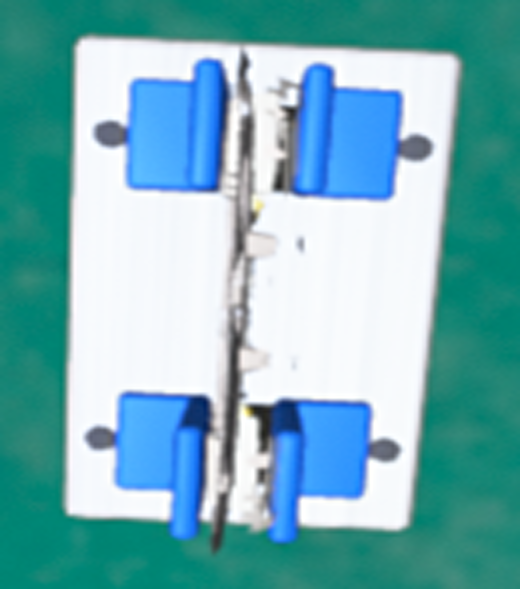

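The crop confirms the choice: the clear/white cell sits between the blue fins, its rim about 2–3 mm from the stand plane. The stand is at (536, 239), yaw −3°. Approaching from above.

>>> {"method": "carry_out", "body": {
  "moves": [
    [[16,0,15,0,0,0],[16,0,25,0,0,0],[16,-1,25,0,0,0],[0,0,20,0,0,0.05],[0,0,10,0,0,0],[0,0,0,0,0,0],[0,0,0,0,0,0]]
  ]
}}

```text
time_s: 9.3
ee_pos: [537.2, 238.7, 156.3]
tool_rot: [0.725, 0.689, 0.001, 0.0]
force: [0.1, 0.3, 0.8]
opening: 0.595
```

Run:
```python
from h import *
s=arm.sense();im=arm.read_camera("wrist")[:,:,::-1].copy();C=cam("wrist",s)
a=im[:400];b=cv2.resize(arm.read_camera("side")[:,:,::-1][150:270,240:380],(467,400))
cv2.imwrite("pics/w3.png",cv2.resize(np.hstack([a,b]),(800,290)))
print(s["time_s"],s["ee_pos"].round(1),R.from_quat(s["tool_rot"]).as_matrix().round(3).tolist())
```

```text
9.3 [537.2 238.7 156.3] [[0.05, 0.999, 0.001], [0.999, -0.05, 0.0], [0.0, 0.001, -1.0]]
```

View pics/w3.png

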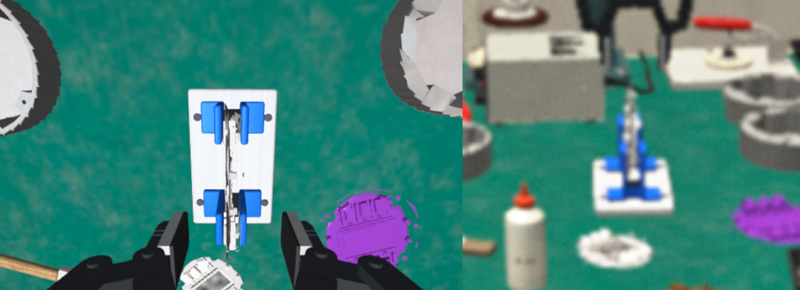

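The fingers (at columns 187 and 284) straddle the lens (column 232). The offset is about 1–2 mm, so I'll correct by 1 mm and descend.

>>> {"method": "carry_out", "body": {
  "moves": [
    [[0,-1,10,0,0,0],[0,0,10,0,0,0],[0,0,10,0,0,0],[0,0,8,0,0,0],[0,0,3,0,0,0],[0,0,0,0,0,0],[0,0,0,0,0,0]]
  ]
}}

```text
time_s: 10.1
ee_pos: [535.6, 239.3, 114.6]
tool_rot: [0.725, 0.689, 0.0, 0.0]
force: [-0.1, -0.1, -0.1]
opening: 0.602
```

>>> {"method": "carry_out", "body": {
  "moves": [
    [[0,0,0,0,0,0],[0,0,0,0,0,0],[0,0,0,0,0,0],[0,0,0,0,0,0],[0,0,0,0,0,0],[0,0,0,0,0,0],[0,0,0,0,0,0],[0,0,0,0,0,0]]
  ],
  "claw": 0
}}

```text
time_s: 10.9
ee_pos: [535.6, 239.3, 114.8]
tool_rot: [0.725, 0.689, 0.0, 0.0]
force: [-0.0, 1.4, 3.2]
opening: 0.111
```

Gripped (opening 0.11, about 10 mm). Lifting straight up.

>>> {"method": "carry_out", "body": {
  "moves": [
    [[0,0,-3,0,0,0],[0,0,-6,0,0,0],[0,0,-10,0,0,0],[0,0,-12,0,0,0],[0,0,-12,0,0,0],[0,0,-12,0,0,0],[0,0,-12,0,0,0],[0,0,-12,0,0,0],[0,0,-12,0,0,0],[0,0,-12,0,0,0]]
  ]
}}

```text
time_s: 11.9
ee_pos: [535.4, 239.2, 218.6]
tool_rot: [0.725, 0.689, 0.0, 0.0]
force: [0.7, 0.0, -1.0]
opening: 0.097
```

>>> {"method": "carry_out", "body": {
  "moves": [
    [[0,0,-12,0,0,0],[0,0,-12,0,0,0],[0,0,-10,0,0,0],[0,0,-5,0,0,0],[0,0,0,0,0,0],[0,0,0,0,0,0]]
  ]
}}

```text
time_s: 12.5
ee_pos: [535.2, 239.2, 256.2]
tool_rot: [0.725, 0.689, -0.0, -0.0]
force: [-0.7, -0.2, -0.8]
opening: 0.102
```

Run:
```python
from h import *
s=arm.sense();im=arm.read_camera("wrist")[:,:,::-1].copy()
b=cv2.resize(arm.read_camera("side")[:,:,::-1][60:260,230:400],(408,480));c=cv2.resize(arm.read_camera("scene")[:,:,::-1][40:280,180:350],(340,480))
cv2.imwrite("pics/w4.png",cv2.resize(np.hstack([im,b,c]),(800,277)))
print(s["time_s"],s["ee_pos"].round(1),s["joints"].round(3),s["force"].round(2),s["opening"])
```

```text
12.5 [535.2 239.2 256.2] [ 0.302  0.288  1.461 -0.     1.394  0.352] [-0.66 -0.17 -0.81] 0.10243997086478185
```

View pics/w4.png

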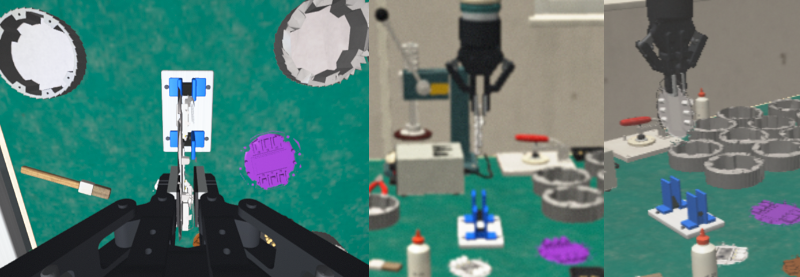

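The stand is empty and the lens hangs upright in the gripper, at about (478,130) in the composite. Now carrying it over the box.

>>> {"method": "carry_out", "body": {
  "moves": [
    [[-12,1.5,-4,0,0,0],[-26,3,-8,0,0,0],[-38,4.6,-12,0,0,0],[-40,4.9,0,0,0,0],[-40,4.9,0,0,0,0],[-40,4.9,0,0,0,0],[-40,4.9,0,0,0,0],[-40,4.9,0,0,0,0],[-40,4.9,0,0,0,0],[-40,4.9,0,0,0,0]]
  ]
}}

```text
time_s: 13.65
ee_pos: [560.4, -120.9, 280.8]
tool_rot: [0.725, 0.689, -0.0, 0.0]
force: [1.3, 0.5, -0.5]
opening: 0.101
```

>>> {"method": "carry_out", "body": {
  "moves": [
    [[-40,4.9,0,0,0,0],[-36,4.4,0,0,0,0],[-26,3,0,0,0,0],[-16,1.6,0,0,0,0],[0,0,0,0,0,0.08],[0,0,0,0,0,0.1],[0,0,0,0,0,0.1],[0,0,0,0,0,0.06],[0,0,0,0,0,0],[0,0,0,0,0,0]]
  ]
}}

```text
time_s: 14.65
ee_pos: [568.7, -236.8, 280.6]
tool_rot: [0.83, 0.557, 0.0, -0.0]
force: [-0.2, 0.8, -0.9]
opening: 0.101
```

>>> {"method": "carry_out", "body": {
  "moves": [
    [[0,0,0,-0.04,0,0],[0,0,0,-0.08,0,0],[0,0,0,-0.09,0,0],[0,0,0,-0.09,0,0],[0,0,0,-0.09,0,0],[0,0,0,-0.09,0,0],[0,0,0,-0.08,0,0],[0,0,0,-0.05,0,0],[0,0,0,0,0,0],[0,0,0,0,0,0]]
  ]
}}

```text
time_s: 15.65
ee_pos: [568.8, -236.9, 280.8]
tool_rot: [0.792, 0.531, 0.167, 0.249]
force: [0.7, 0.1, -0.3]
opening: 0.108
```

Run:
```python
from h import *
s=arm.sense()
b=arm.read_camera("side")[:,:,::-1];c=arm.read_camera("scene")[:,:,::-1]
cv2.imwrite("pics/s5.png",b);cv2.imwrite("pics/c5.png",c)
cv2.imwrite("pics/w5.png",np.hstack([cv2.resize(b[120:370,260:440],(396,550)),cv2.resize(c[100:350,350:530],(396,550))]))
print(s["time_s"],s["ee_pos"].round(1),s["joints"].round(3),s["opening"],R.from_quat(s["tool_rot"]).as_matrix().round(3).tolist())
```

```text
15.65 [ 568.8 -236.9  280.8] [-0.565  0.052  1.859  0.168  0.635 -0.28 ] 0.10815501508053622 [[0.38, 0.759, 0.529], [0.925, -0.311, -0.218], [-0.0, 0.572, -0.82]]
```

View pics/w5.png

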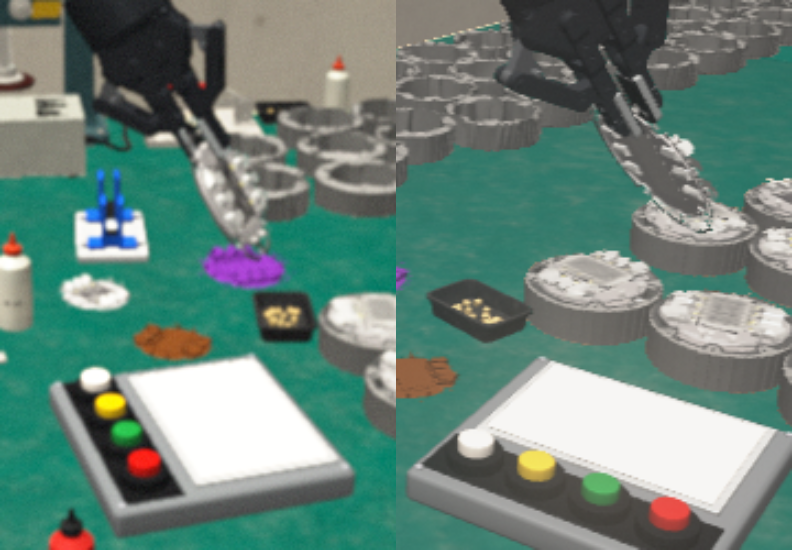

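The lens leans with its front up and sits above the panel. Now lowering 58 mm straight down, then an overlay check.

>>> {"method": "carry_out", "body": {
  "moves": [
    [[0,-4,5.7,0,0,0],[0,-8,11.5,0,0,0],[0,-9,12.9,0,0,0],[0,-7,10,0,0,0],[0,-4,5.7,0,0,0],[0,-1.3,1.9,0,0,0],[0,0,0,0,0,0],[0,0,0,0,0,0],[0,0,0,0,0,0]]
  ]
}}

```text
time_s: 16.65
ee_pos: [569.4, -237.3, 223.3]
tool_rot: [0.792, 0.531, 0.167, 0.25]
force: [0.5, 0.2, -1.7]
opening: 0.107
```

Run:
```python
from h import *
s=arm.sense();M=R.from_quat(s["tool_rot"]).as_matrix();t=np.linspace(0,2*np.pi,60)
L=s["ee_pos"]+M@[0,0,43]
print(s["time_s"],s["ee_pos"].round(1),L.round(1),s["opening"],"normal",M[:,1].round(3),np.abs(s["qd"]).max())
out=[]
for n,(x0,y0) in (("side",(280,180)),("scene",(370,170))):
    im=arm.read_camera(n)[:,:,::-1].copy();C=cam(n);k=4
    print(n,[(round(d["score"],2),np.round(d["extent"]).tolist()) for d in arm.look_for(n,"lens")][:6])
    c=cv2.resize(im[y0:y0+148,x0:x0+98],None,fx=k,fy=k)
    for o,col in ((-5.5,(0,0,255)),(5.5,(0,255,0))):
        P=L+(M@np.c_[60*np.cos(t),0*t+o,60*np.sin(t)].T).T
        u=proj(C,P);print(n,o,u.min(0).round(),u.max(0).round())
        cv2.polylines(c,[((u-[x0,y0])*k).astype(np.int32)],True,col,1)
    out.append(c)
cv2.imwrite("pics/w6.png",np.hstack(out))
```

```text
16.65 [ 569.4 -237.3  223.3] [ 592.3 -246.7  188.1] 0.10733266892842669 normal [ 0.757 -0.311  0.574] 0.00431186218774925
side [(0.83, [289.0, 245.0, 319.0, 259.0]), (0.77, [320.0, 267.0, 353.0, 282.0]), (0.74, [345.0, 214.0, 381.0, 264.0]), (0.22, [303.0, 297.0, 317.0, 309.0])]
side -5.5 [345. 208.] [382. 267.]
side 5.5 [350. 205.] [387. 264.]
scene [(0.95, [336.0, 261.0, 377.0, 279.0]), (0.81, [306.0, 215.0, 354.0, 236.0]), (0.8, [276.0, 252.0, 304.0, 268.0])]
scene -5.5 [436. 180.] [491. 240.]
scene 5.5 [441. 175.] [497. 236.]
```

View pics/w6.png

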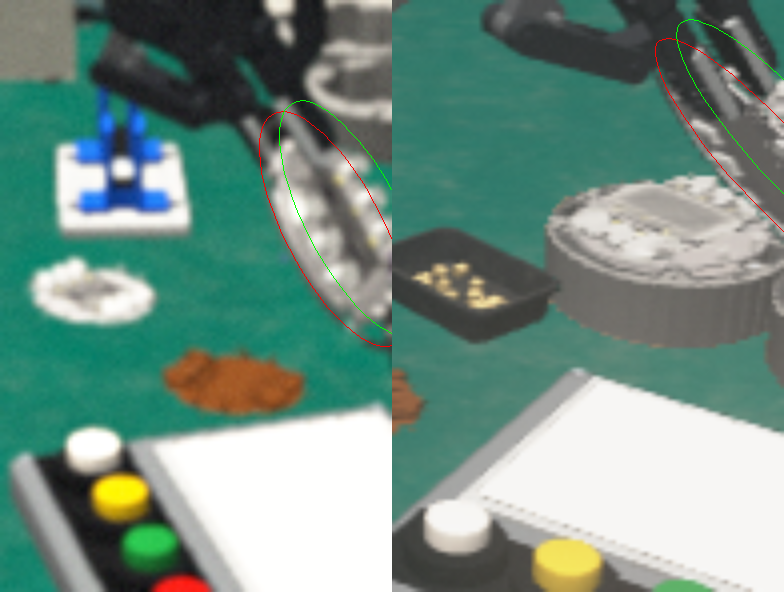

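The crop cuts the lens off, but the outline agrees so far. One wider overlay to check the lower edge and the lean.

Run:
```python
from h import *
s=arm.sense();M=R.from_quat(s["tool_rot"]).as_matrix();t=np.linspace(0,2*np.pi,60)
L=s["ee_pos"]+M@[0,0,43]
out=[]
for n,(x0,y0) in (("side",(325,190)),("scene",(425,160))):
    im=arm.read_camera(n)[:,:,::-1].copy();C=cam(n);k=6
    c=cv2.resize(im[y0:y0+90,x0:x0+66+14],None,fx=5,fy=k);c=cv2.resize(im[y0:y0+95,x0:x0+80],None,fx=5,fy=5,interpolation=cv2.INTER_CUBIC);r=c.copy()
    for o,col in ((-5.5,(0,0,255)),(5.5,(0,255,0))):
        P=L+(M@np.c_[60*np.cos(t),0*t+o,60*np.sin(t)].T).T
        cv2.polylines(c,[((proj(C,P)-[x0,y0]+.5)*5).astype(np.int32)],True,col,1)
    out.append(c)
cv2.imwrite("pics/w7.png",np.hstack(out))
```

```text
(no output)
```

View pics/w7.png

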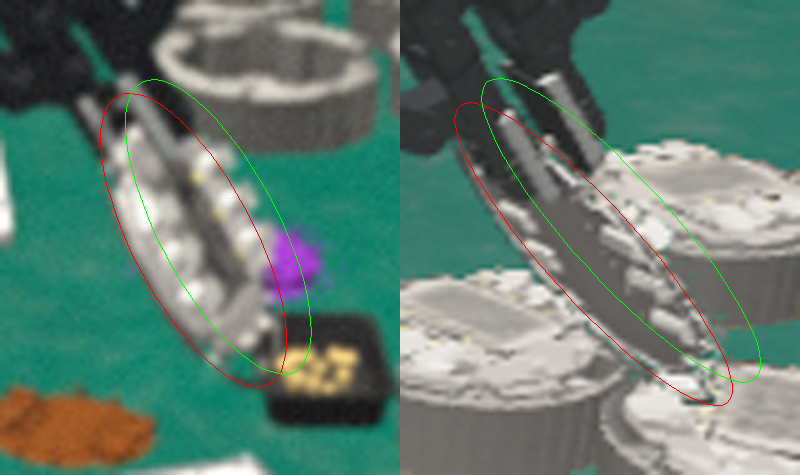

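Run:
```python
from cell import arm
s=arm.sense();print(s["time_s"],s["opening"],s["force"].round(1),abs(s["qd"]).max().round(4));print(arm.hand_in())
```

```text
16.95 0.1044946311829815 [ 0.4  1.2 -1.2] 0.0011
the job is handed in; nothing more can be done
None
```

I pressed white, then yellow, then green, and left red alone. I then drew the lens up out of its stand and handed the job in at 17 s with the lens held over the panel.

- **Keys:** each one was pressed down to its stop, at 13–15 N. I couldn't read the key travel directly, so the evidence is that force together with all three stopping at the same height.
- **Lens position:** by the arm's own pose and the assumed grip, the lens centre is at (592, −247, 188) mm. I measured the panel centre at about (592, −246) mm. The lowest edge works out about 101 mm above the panel, and the lean is 35° with the front face up.
- **At hand-in:** the arm was still, the grip held (opening 0.10), and the wrist force was under 2 N.

**Checks that disagreed:**
- The lens outline from the arm's pose matches the scene camera at the lower edge to within a few pixels. The side camera shows that edge about 3 pixels (roughly 6 mm) higher, so the true gap could be a few mm more.
- In the scene view, the lens's left edge sits slightly inside the expected outline, so the lean may be a degree or two off.

I didn't measure the bottle and tray again at the end. The lens was carried clear above everything on the table, and no contact showed in the force readings.

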